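# Retract and lock the sprung probe of an inspection fixture

### The job

Make the probe fixture safe for loading: push its spring-loaded slide back, away from the V nest, until the pawl drops into the notch behind the catch ridge and holds the slide by itself. Then swing the lock lever through its quarter turn, clockwise seen from above, fully to its end stop and let go of everything, leaving the loose workpieces and gauges where they are.

Things in the scene. Friction and masses are not known exactly. Their poses are not given: they have to be found in the camera images.
- fixture: Fixed grey-painted base, 340 x 120 x 18 mm. Origin on the granite; base spans x -160..+180, y -60..+60 mm, with a lever pad out to y -115 between x -20 and +60. x: the way the slide retracts (roughly away from the robot), y left of that, z up. Order along x: V nest, slide, end block (x 100..125, 77 mm high), spring barrel. All of it at most 112 mm high, with the pawl up to 83 mm, above the slide.
- nest (a point): Centre of the empty dark steel V nest on the fixture, 30 mm above the granite. The nest spans 50 mm along fixture x and 80 mm along y and is up to 63 mm high. Axes as the fixture's.
- slide (a joint): Travel of the sprung slide, m: 0 = out towards the nest; grows as pushed along fixture +x; hard stop 0.046. Spring force 6 N at 0, 11.5 N at the stop, plus 1 N friction and a few N as the catch ridge lifts the pawl. Released too early it snaps back to 0; from about 0.041 the pawl drops behind the ridge and the slide then stays at about 0.040.
- pawl (a joint): Angle of the sprung pawl above the slide, rad: 0 = down (both before latching and when dropped in behind the ridge), about 0.17 while the ridge passes under its tooth. It works by itself.
- push_plate (a point): Centre of the nest-side (-x) face of the slide's upright steel push plate, 85 mm above the granite; moves with the slide; axes as the fixture's. Plate: 76 mm wide (y), 12 mm thick, 32 to 112 mm high. A stylus with a 16 mm ball sticks out of this face 38 mm towards the nest at 47 mm height, so push above 60 mm.
- lock_lever (a joint): Lock lever angle, rad: 0 = sticking out sideways (fixture -y), 1.571 = end stop, pointing along fixture -x (nest end). Grows clockwise seen from above. At angle t the post lies from the hinge in the direction (-sin t, -cos t) in fixture x, y. Starts at 0 to 0.3. Stays where left; friction 0.2 N m (2 N at the post).
- lever_hinge (a point): Point on the vertical hinge axis of the lock lever, 50 mm above the granite, at x +20, y -88 mm in the fixture frame. The dark hub round it is 40 mm in diameter, 45 mm high, with a bolt head to 51 mm; a dark clamp nose (18 mm wide, top 44 mm high) reaches 57 mm from the axis at right angles to the arm, and meets the side of the slide at the end stop. Axes as the fixture's.
- lever_post (a point): Centre of the top of the plain aluminium upright grip post at the end of the lock lever, 96 mm above the granite. Post: 26 mm diameter, 24 to 96 mm high, its axis 100 mm from the lever's hinge axis. The flat steel lever arm is 16 mm wide, its top 39 mm above the granite.
- ring_gauge: Loose steel ring, 84 mm outside, 44 mm inside, 26 mm high. Bystander; origin at the centre of its underside.
- turned_shaft: Loose steel turned shaft standing on its flange, flange 60 mm in diameter and 22 mm high, stem 32 mm in diameter, 85 mm high in all. Bystander; origin at the centre of its underside.
- setting_block: Loose stepped steel block 80 x 50 x 50 mm. Bystander; origin at the centre of its underside.

How it is judged:
By the outcome, as a careful person would: the job done as asked, in the order asked, and still so for the second after the job is handed in, with the robot touching nothing.
It also fails if it takes over 51 s, if anything falls off the work surface, if the arm or the gripper's body presses on something with over 40 N, if the wrist force passes 120 N, or if a joint passes its speed limit or range.

### The arm

A 6-joint arm with a two-finger parallel gripper is mounted at the origin on the work surface. World frame = base frame: x ahead of the robot, y to its left, z up, the work surface at z = 0. Lengths are in m, angles in rad, forces in N, time in s.
With the tool pointing down it reaches from about 0.25 to 0.775 m from the base axis. Payload 4 kg.
Tool frame: the origin (TCP) lies on the centre line of the jaws, within the pads' length; the fingertips stand robot.tip_extent ahead of it and the grasp point (between the pads) is the TCP (robot.tip_extent is the distance from the TCP to the fingertips, in m); z points along the fingers, y is the line along which they close (so a half turn about z gives the same grasp; the last joint's range is limited). The gripper opens to 94 mm and grips with 3 to 60 N. Pads are 16 mm wide; open, the fingers measure 119 mm over their backs; the gripper's body (75 mm by 177 mm) begins 78 mm behind the grasp point.
Start: joints at [-1.417, 0.087, 1.371, -0, 1.684, -0.103], TCP at [0.14, -0.532, 0.225] pointing down, gripper open.
Joint ranges: [-3.1, 3.1], [-0.76, 2.03], [0.27, 2.55], [-1.08, 4.22], [0.17, 2.65], [-2.57, 2.57]. Speed limits (rad/s): [2.79, 2.79, 3.14, 3.14, 3.14, 3.14].

### API

Orientations are given as [roll, pitch, yaw] about the fixed x, y, z axes, in that order (R = Rz(yaw) Ry(pitch) Rx(roll)).
In Python, from plant import robot gives the robot as it stands.
- The arm moves only by the tool move_arm, never from a script. Its argument "series" is a list of rows, each a list of 2 entries, a list of its own where there are three numbers: the shift along the tool's x, y, z in m, then the turn about the tool's z in degrees. In form: [[[x, y, z], roll], ...]. A call has 1 to 20 rows; each row is the pose to reach, as a shift and turn from the pose commanded when the call began, along the tool's axes at that moment; what a row does not reach only later rows make up. A row lasts 1/10 s, in which the tool goes at most 50 mm and 8.59 degrees, less where a joint would pass 70% of its speed; a pose out of reach is approached as far as the arm can. A call with a gripper value outside its range is refused whole. "gripper" is the closure, from -1 (fully open) to 1 (shut), set as the call begins (left out, the last holds). The fingers move at their own pace and stop on an object; "squeeze" is the grip in N (left out, the last holds). Time passes only in rows, so rows that repeat a pose let the fingers close. It gives the time, the measured TCP pose, the force, the opening and the grip force at its end, in the units of the state.
- robot.get_obs(): the state, without advancing time (a new reading comes with each control period).
- robot.get_image(name): name is "side" or "top" or "wrist"; returns a dict with "frame" (400x640x3 uint8, blue, green, red), "intrinsics" (3x3 intrinsics, pixels), "xyz" and "attitude" of the camera in the world; the wrist camera has in their place "mount" (4x4, takes a point from camera to tool coordinates, whose origin is the TCP and whose axes are the flange's). Camera axes: x right, y down, z forward; pixel columns grow to the right and rows downward; lengths in m; the calibration is good to about 2 mm. A picture is of the moment at which its call begins: read the wrist's pose just before it. There is no depth.
- robot.finish_job(): hands the job in; it is judged then, once.
The state is a dict: "time": time; "qpos": joint angles; "dq": joint speeds; "tau": joint torques, N m; "position": TCP position; "tool_rot": TCP orientation; "wrist_force": force on the tool from outside, world axes, zero at the start; "moment": the same for the moment, N m; "finger_gap": finger opening in m; "finger_force": force on a finger pad.
Only numpy, scipy, OpenCV 4.12 (cv2) and the standard library are available. Lean on these libraries where they do the work, as an engineer would, in place of code of your own. Each camera call takes 0.05 s, during which the arm holds its last target. There are 200 camera calls.

## Working session

There is one attempt and no reset: what is moved stays moved. The work goes in short steps, Python scripts to look and compute and a tool call to move; the robot and the scene stay as the last step left them, time stands still between calls to the robot, and variables do not carry over. Pictures are saved under pics/ and viewed, at most 10 in all, crops included, and the job is handed in when it is done.

Besides the shell and the picture viewer there is one more tool, called as a command line: name --argument value ..., lists and objects as JSON in quotes. move_arm: Moves the arm, as the interface text tells. Its arguments: {"type":"object","properties":{"series":{"type":"array","items":{"type":"array"}},"gripper":{"type":"number"},"squeeze":{"type":"number"}},"required":["series"]}

```bash
mkdir -p pics; ls; cat > h.py <<'E'
import numpy as np,cv2
from scipy.spatial.transform import Rotation as R
from plant import robot
def cam(n):
    d=robot.get_image(n); return d
E
python3 - <<'E'
from h import *
print(robot.tip_extent, robot.get_obs())
for n in("top","side"):
    d=cam(n); cv2.imwrite(f"pics/{n}0.png",d["frame"]); np.savez(f"{n}0.npz",**d); print(n,d["intrinsics"],d["xyz"],d["attitude"])
E
```

```text
pics
0.019 {'time': 0.0, 'qpos': array([-1.41711634e+00,  8.79502053e-02,  1.37224326e+00, -5.88727823e-05,
        1.68360355e+00, -1.03081341e-01]), 'dq': array([ 0.00021852,  0.0013945 ,  0.00046769,  0.00292256, -0.00035957,
        0.00034919]), 'tau': array([-1.43101270e-04, -3.40188861e+01, -3.02422822e+01,  7.16705387e-02,
        3.30905488e-02, -1.87378878e-04]), 'position': array([ 0.13958021, -0.53146608,  0.22331234]), 'tool_rot': array([-3.13939398e+00, -1.68623237e-04,  2.56754581e-01]), 'wrist_force': array([0.42501327, 0.58160965, 0.35306126]), 'moment': array([-0.00768549,  0.01696156, -0.00738916]), 'finger_force': 0.0, 'finger_gap': 0.09396719611407539}
top [[364.68535217   0.         317.53020354]
 [  0.         364.68535217 199.27067874]
 [  0.           0.           1.        ]] [0.43847149 0.0913343  0.86595573] [-2.93725102e+00 -2.00643704e-03 -1.63464991e+00]
side [[496.50282133   0.         320.04359968]
 [  0.         496.50282133 193.67955981]
 [  0.           0.           1.        ]] [ 0.308918   -0.72469692  0.83248622] [-2.27170908  0.01043689 -0.37440864]
```

View pics/top0.png

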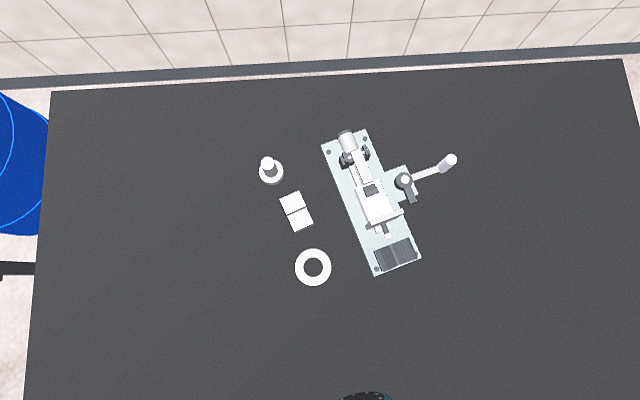

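View pics/side0.png

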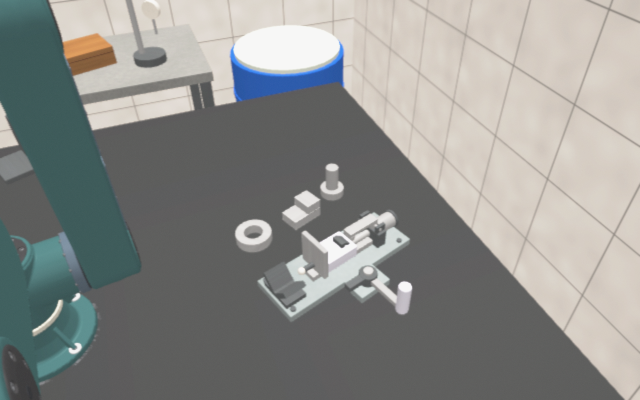

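The top view shows the fixture's base corners near (322,143), (366,128), (421,258) and (374,276), the lever post at (450,160) and the hub at (404,181). The loose parts are left of the base, near (270,170), (297,211) and (313,267). The side view shows the same layout, with the post at (404,298).

```bash
cat >> h.py <<'E'
def ray(d,px,z):
    K=d["intrinsics"];M=R.from_euler("xyz",d["attitude"]).as_matrix()
    v=(M@np.linalg.inv(K)@np.c_[np.atleast_2d(px),np.ones(len(np.atleast_2d(px)))].T).T
    return d["xyz"]+v*((z-d["xyz"][2])/v[:,2])[:,None]
def proj(d,P):
    M=R.from_euler("xyz",d["attitude"]).as_matrix(); p=(d["intrinsics"]@(M.T@(np.atleast_2d(P)-d["xyz"]).T)).T
    return p[:,:2]/p[:,2:]
E
python3 - <<'E'
from h import *
for n,c0 in(("top",[[322,143],[366,128],[421,258],[374,276]]),("side",[[0,0]])):
    d=dict(np.load(n+"0.npz")); 
    if n=="side":
        d0=dict(np.load("top0.npz")); c0=proj(d,W)
        print("side pred",c0)
    g=cv2.cvtColor(d["frame"],cv2.COLOR_BGR2GRAY)
    c=cv2.cornerSubPix(g,np.float32(c0).reshape(-1,1,2),(4,4),(-1,-1),(3,40,.01)).reshape(-1,2)
    W=ray(d,c,.018); print(c,W)
    F=np.array([[180,60],[180,-60],[-160,-60],[-160,60]])/1e3
    z=W[:,0]+1j*W[:,1]; f=F[:,0]+1j*F[:,1]
    y=np.angle(np.sum((z-z.mean())*np.conj(f-f.mean()))); o=z.mean()-np.exp(1j*y)*f.mean()
    print(n,"origin",o,"yaw",y,np.degrees(y),"res",abs(z-o-np.exp(1j*y)*f))
    print("post guess",ray(d,[[450,158]] if n=="top" else [[405,287]],.096))
    s={"top":(300,110,170,180),"side":(250,190,170,130)}[n];x,yy,w,h=s
    if 1: cv2.imwrite(f"pics/{n}c.png",cv2.resize(d["frame"][yy:yy+h,x:x+w],None,fx=3.3 if n=="top" else 4,fy=3.3 if n=="top" else 4,interpolation=2))
E
```

```text
[[320.19766 144.69621]
 [364.52087 128.26985]
 [420.1964  257.44562]
 [373.74197 276.56543]] [[ 0.74962035  0.06318416  0.018     ]
 [ 0.78545905 -0.04910118  0.018     ]
 [ 0.46240214 -0.1485029   0.018     ]
 [ 0.42637817 -0.03776059  0.018     ]]
top origin (0.5964169170649473-0.046017588385943685j) yaw 0.3018071881001165 17.292278104847636 res [0.00179228 0.00095999 0.00253446 0.00157609]
post guess [[ 0.67199299 -0.21845096  0.096     ]]
side pred [[373.68780863 212.01291982]
 [409.48212267 238.61227789]
 [289.91647867 315.9345958 ]
 [256.82460318 280.66359035]]Traceback (most recent call last):
  File "<stdin>", line 8, in <module>
cv2.error: OpenCV(4.12.0) :-1: error: (-5:Bad argument) in function 'cornerSubPix'
> Overload resolution failed:
>  - Layout of the output array corners is incompatible with cv::Mat
>  - Expected Ptr<cv::UMat> for argument 'corners'
```

View pics/topc.png

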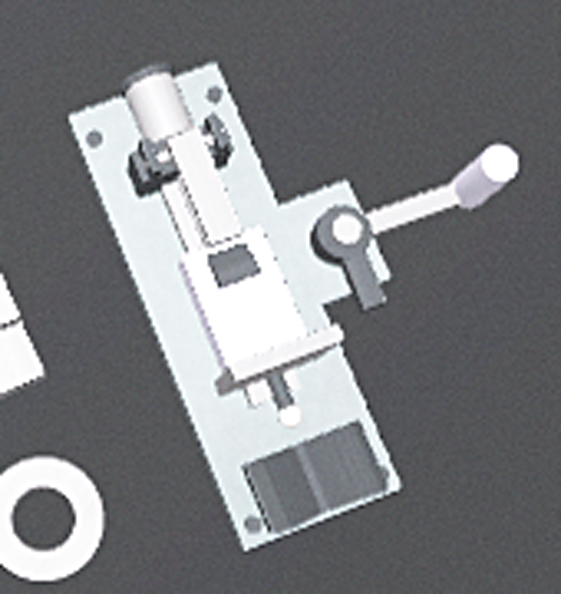

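The crop shows the base corners clearly, the post top at crop (498,163), the hub bolt at (348,230), and the upper near edge of the push plate from about (231,378) to (343,337).

```bash
python3 - <<'E'
from h import *
d=dict(np.load("top0.npz"))
px=lambda l:np.array(l)/3.3+[300,110]
W=ray(d,px([[69,115],[216,63],[400,489],[246,550]]),.018)
F=np.array([[180,60],[180,-60],[-160,-60],[-160,60]])/1e3
z=W[:,0]+1j*W[:,1]; f=F[:,0]+1j*F[:,1]
y=np.angle(np.sum((z-z.mean())*np.conj(f-f.mean()))); o=z.mean()-np.exp(1j*y)*f.mean()
print("origin",o,"yaw",y,"res",abs(z-o-np.exp(1j*y)*f))
inv=lambda w:(lambda q:np.c_[q.real,q.imag])((w[:,0]+1j*w[:,1]-o)*np.exp(-1j*y))
P=ray(d,px([[498,163]]),.096);print("post",P,inv(P))
print("bolt",inv(ray(d,px([[348,230]]),.051)))
print("plate top edge",inv(ray(d,px([[231,378],[343,337]]),.112)), "ball",inv(ray(d,px([[289,414]]),.05)))
print("nest far edge",inv(ray(d,px([[245,465],[362,424]]),.063)))
np.savez("fix.npz",o=o,y=y)
s=dict(np.load("side0.npz"))
w=lambda x,yy,zz:[*(lambda q:(q.real,q.imag))(o+np.exp(1j*y)*(x+1j*yy)),zz]
pr=[w(.18,.06,.018),w(.18,-.06,.018),w(-.16,-.06,.018),w(-.16,.06,.018),P[0]]
f=cv2.resize(s["frame"],None,fx=4,fy=4,interpolation=2)
for q in proj(s,pr): print(q); cv2.drawMarker(f,tuple(int(v*4+1.5) for v in q),(0,0,255),0,14,1)
cv2.imwrite("pics/sidec.png",f[760:1280,1000:1680])
E
```

```text
origin (0.5951746858322976-0.04794614512260036j) yaw 0.3006443276914212 res [0.00121617 0.00186159 0.00205868 0.00212148]
post [[ 0.66866923 -0.2200133   0.096     ]] [[ 0.01924279 -0.18611359]]
bolt [[ 0.01961101 -0.08845701]]
plate top edge [[-0.05209929  0.03940015]
 [-0.0532253  -0.03718969]] ball [[-0.08422238  0.00053063]]
nest far edge [[-0.10532714  0.04389257]
 [-0.10810109 -0.03950146]]
[373.67541987 212.17548149]
[409.87055123 239.50608884]
[289.49398082 317.9231812 ]
[256.03647845 280.99998226]
[404.04649057 286.14930059]
```

View pics/sidec.png

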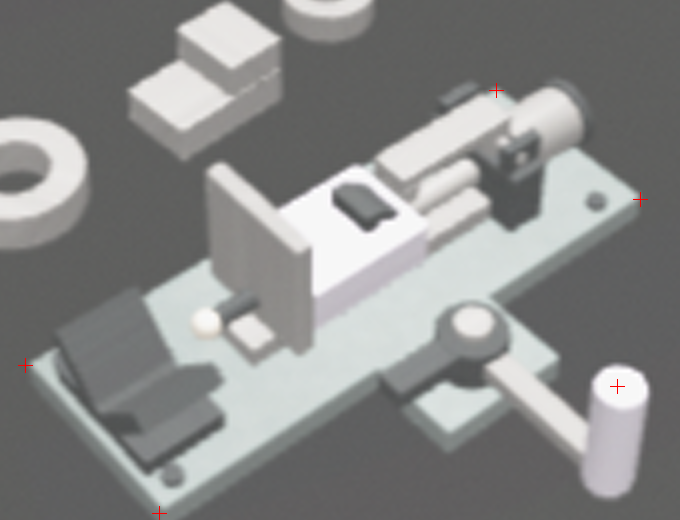

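The side-view reprojection agrees to about 2 mm at the base corners and the post top. The lever is at about 0 rad and the plate face at fixture x = -0.052.

```bash
cat >> h.py <<'E'
def shift(x,y,z,yaw=0):
    """tool-axis shift (mm) and roll (deg) from the measured pose to a fixture point"""
    F=np.load("fix.npz"); q=F["o"]+np.exp(1j*F["y"])*(x+1j*y); s=robot.get_obs()
    T=R.from_euler("xyz",s["tool_rot"]); v=T.inv().apply(np.array([q.real,q.imag,z])-s["position"])
    print("shift mm",np.round(v*1e3,1),"roll deg",-np.degrees(float(F["y"])+yaw-s["tool_rot"][2]).round(2))
def where():
    F=np.load("fix.npz"); s=robot.get_obs(); p=s["position"]; q=(p[0]+1j*p[1]-F["o"])*np.exp(-1j*F["y"])
    f=s["wrist_force"]; g=(f[0]+1j*f[1])*np.exp(-1j*F["y"])
    print("t",s["time"],"fixture xyz",q.real,q.imag,p[2],"force",g,f[2],"gap",s["finger_gap"],s["tool_rot"])
E
python3 -c "
from h import *
shift(-.09,0,.20);where()"
```

```text
shift mm [ 473.5 -348.1   24.2] roll deg -2.52
t 0.1 fixture xyz -0.578336040264146 -0.32698262511856535 0.2234250173596046 force (0.4119662582808961+0.4945165279431555j) 0.04805884992743903 gap 0.09390641819379493 [-3.13962995e+00 -1.89383766e-04  2.56743885e-01]
```

move_arm --series '[[[0.04,-0.03,0],0],[[0.08,-0.06,0],0],[[0.12,-0.088,0],-1],[[0.16,-0.117,0],-1],[[0.2,-0.147,0],-2],[[0.24,-0.176,0],-2],[[0.28,-0.206,0],-2.5],[[0.32,-0.235,0],-2.5],[[0.36,-0.265,0],-2.5],[[0.4,-0.294,0],-2.5],[[0.44,-0.323,0.01],-2.5],[[0.474,-0.348,0.024],-2.5],[[0.474,-0.348,0.024],-2.5],[[0.474,-0.348,0.024],-2.5],[[0.474,-0.348,0.024],-2.5],[[0.474,-0.348,0.024],-2.5]]' --gripper 1 --squeeze 10

```text
time: 1.7
position: [0.5094, -0.0763, 0.2011]
tool_rot: [3.141, -0.001, 0.298]
wrist_force: [-0.5, 0.4, 0.5]
finger_gap: 0.0003
finger_force: 0.0
```

```bash
python3 -c "
from h import *
where();shift(-.09,0,.092)"
```

```text
t 1.7 fixture xyz -0.09033220766388467 -0.0016672611975628512 0.20113000902112046 force (-0.37782776774723204+0.5288821213975564j) 0.47250708706585337 gap 0.00031178834748614047 [ 3.14063998e+00 -7.07020824e-04  2.98321692e-01]
shift mm [  0.3  -1.8 109.1] roll deg -0.13
```

move_arm --series '[[[0,-0.002,0.04],0],[[0,-0.002,0.08],0],[[0,-0.002,0.109],0],[[0,-0.002,0.109],0],[[0.01,-0.002,0.109],0],[[0.02,-0.002,0.109],0],[[0.025,-0.002,0.109],0],[[0.03,-0.002,0.109],0],[[0.035,-0.002,0.109],0],[[0.04,-0.002,0.109],0],[[0.04,-0.002,0.109],0],[[0.04,-0.002,0.109],0]]'

```text
time: 2.9
position: [0.5464, -0.0626, 0.0935]
tool_rot: [3.139, 0.004, 0.3]
wrist_force: [-8.0, -2.1, 6.1]
finger_gap: 0.0004
finger_force: 4.3
```

```bash
python3 -c "
from h import *
where()"
```

```text
t 2.9 fixture xyz -0.050931474281202344 0.0004808453828680191 0.0935231711904755 force (-8.232196109668422+0.38116567741392937j) 6.1286355098167675 gap 0.0004349159870623807 [3.13933242 0.00388712 0.30043928]
```

move_arm --series '[[[0.004,0,0],0],[[0.008,0,0],0],[[0.012,0,0],0],[[0.016,0,0],0],[[0.02,0,0],0],[[0.024,0,0],0],[[0.027,0,0],0],[[0.029,0,0],0],[[0.029,0,0],0],[[0.029,0,0],0]]'

```text
time: 3.9
position: [0.5735, -0.0541, 0.0935]
tool_rot: [3.14, 0.005, 0.3]
wrist_force: [-9.0, -3.2, 6.9]
finger_gap: 0.0005
finger_force: 5.1
```

```bash
python3 -c "
from h import *
where()
d=cam('top');cv2.imwrite('pics/t2.png',cv2.resize(d['frame'][110:290,300:470],None,fx=3.3,fy=3.3,interpolation=2))"
```

```text
t 3.9 fixture xyz -0.022540272122119436 0.0005656477482660766 0.09351203339387118 force (-9.514126292661123-0.4269795744366034j) 6.936395019832042 gap 0.0004865166754523403 [3.13968426 0.0050999  0.30026233]
```

View pics/t2.png

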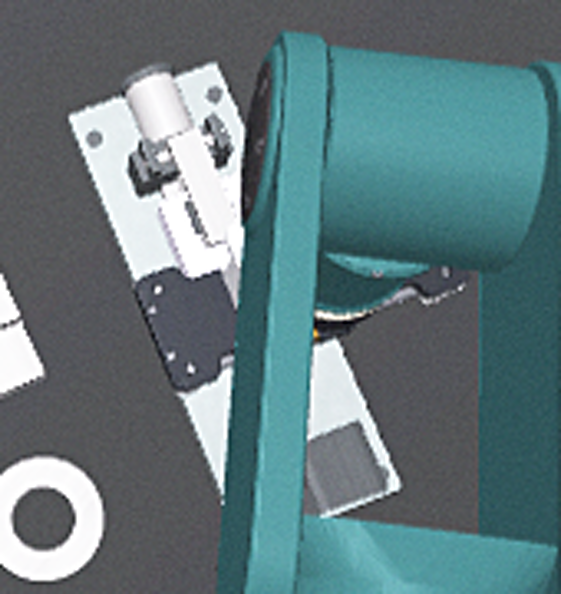

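The picture shows the gripper over the slide, with the ridge area partly hidden by the arm. The slide has moved back. I'll push on in small steps.

move_arm --series '[[[0.002,0,0],0],[[0.004,0,0],0],[[0.006,0,0],0],[[0.008,0,0],0],[[0.008,0,0],0],[[0.008,0,0],0]]'

```text
time: 4.55
position: [0.5785, -0.0525, 0.0936]
tool_rot: [3.14, 0.012, 0.3]
wrist_force: [-16.8, -6.0, 11.2]
finger_gap: 0.0003
finger_force: 8.9
```

```bash
python3 -c "
from h import *
where()"
```

```text
t 4.55 fixture xyz -0.017311296262698225 0.0006167791542126275 0.09358602575734226 force (-17.840554323102605-0.7904757486768892j) 11.180161820468575 gap 0.00032850803464925073 [3.14023351 0.01157708 0.29987785]
```

move_arm --series '[[[0.001,0,0],0],[[0.002,0,0],0],[[0.003,0,0],0],[[0.003,0,0],0],[[0.003,0,0],0]]'

```text
time: 5.05
position: [0.5785, -0.0525, 0.0937]
tool_rot: [3.141, 0.018, 0.299]
wrist_force: [-24.6, -7.4, 15.2]
finger_gap: 0.0005
finger_force: 12.9
```

```bash
python3 -c "
from h import *
where()"
```

```text
t 5.05 fixture xyz -0.017260414307845928 0.0005884167584639111 0.09366166523497002 force (-25.6777612827713+0.2465472553347441j) 15.204927473957545 gap 0.0005398845373457245 [3.14068028 0.01841645 0.29943195]
```

The position is fixed while the force rises, so this is the hard stop. I'll ease back and check that the pawl holds.

move_arm --series '[[[-0.003,0,0],0],[[-0.006,0,0],0],[[-0.009,0,0],0],[[-0.012,0,0],0],[[-0.015,0,0],0],[[-0.02,0,0],0],[[-0.025,0,0],0],[[-0.025,0,0],0],[[-0.025,0,0],0]]'

```text
time: 5.95
position: [0.5619, -0.0567, 0.0915]
tool_rot: [3.142, -0.0, 0.3]
wrist_force: [-0.2, 0.5, -0.3]
finger_gap: 0.0009
finger_force: 0.0
```

```bash
python3 -c "
from h import *
where();shift(.02,-.187,.20)
d=cam('side');cv2.imwrite('pics/s3.png',cv2.resize(d['frame'],None,fx=4,fy=4,interpolation=2)[760:1280,1000:1680])"
```

```text
t 5.95 fixture xyz -0.03442501618291137 0.0014955263553017364 0.09152144708840469 force (0.012130214925435673+0.5503873991159014j) -0.2841447565960453 gap 0.0008945313997942798 [ 3.14152153e+00 -3.90687912e-04  3.00492075e-01]
shift mm [  54.5  188.5 -108.4] roll deg -0.01
```

View pics/s3.png

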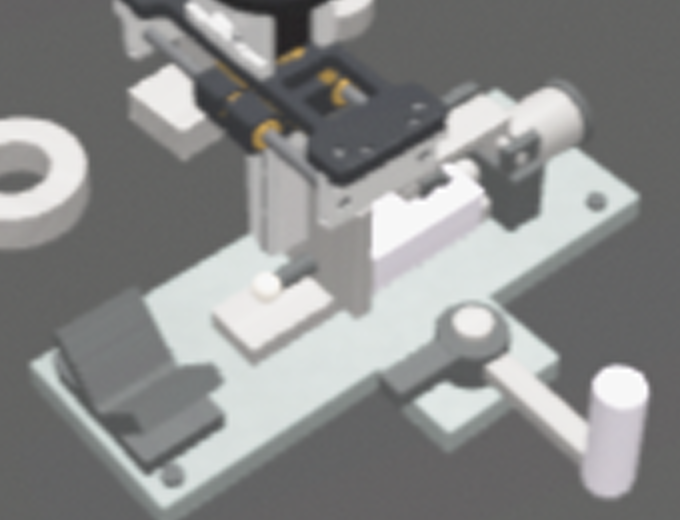

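The slide stays retracted with zero force on the tool: it's latched, with the plate at about (340,250) in the crop. Next is the lever.

move_arm --series '[[[0,0,-0.04],0],[[0,0,-0.08],0],[[0,0,-0.108],0],[[0.015,0.04,-0.108],0],[[0.025,0.08,-0.108],0],[[0.035,0.12,-0.108],0],[[0.045,0.16,-0.108],0],[[0.055,0.188,-0.108],0],[[0.055,0.188,-0.108],0],[[0.055,0.188,-0.108],0],[[0.055,0.188,-0.108],0]]' --gripper -0.2

```text
time: 7.1
position: [0.6697, -0.219, 0.1997]
tool_rot: [-3.141, -0.0, 0.301]
wrist_force: [-0.3, -0.5, 0.8]
finger_gap: 0.0563
finger_force: 0.0
```

```bash
python3 -c "
from h import *
where();shift(.02,-.187,.084)"
```

```text
t 7.1 fixture xyz 0.020494309666403775 -0.1854473019093133 0.19965486826998652 force (-0.43738445056800157-0.4093007848530117j) 0.8017257645974236 gap 0.05633716444805402 [-3.14112738e+00 -1.31490533e-05  3.01436492e-01]
shift mm [ -0.5   1.6 115.7] roll deg 0.05
```

move_arm --series '[[[0,0.0015,0.04],0],[[0,0.0015,0.08],0],[[0,0.0015,0.1],0],[[0,0.0015,0.116],0],[[0,0.0015,0.116],0]]'

```text
time: 7.6
position: [0.6688, -0.2199, 0.0811]
tool_rot: [-3.139, 0.003, 0.302]
wrist_force: [-0.2, -0.4, -0.4]
finger_gap: 0.056
finger_force: 0.0
```

move_arm --series '[[[0,0,0],0],[[0,0,0],0],[[0,0,0],0],[[0,0,0],0],[[0,0,0],0],[[0,0,0],0]]' --gripper 1 --squeeze 15

```text
time: 8.2
position: [0.6707, -0.2211, 0.0849]
tool_rot: [3.142, -0.002, 0.301]
wrist_force: [-0.4, 1.9, 4.3]
finger_gap: 0.0257
finger_force: 15.0
```

```bash
python3 -c "
from h import *
where()
for i in range(1,19):
    t=np.radians(5*i); print((100*(-np.sin(t))).round(),-(100-100*np.cos(t)).round(),end='; ')"
```

```text
t 8.2 fixture xyz 0.020891030584864093 -0.18778729268880334 0.08490138243893919 force (0.17064256693069507+1.9000384573862932j) 4.2640516172907725 gap 0.025702885511620387 [ 3.14153505e+00 -1.50344577e-03  3.00684306e-01]
-9.0 -0.0; -17.0 -2.0; -26.0 -3.0; -34.0 -6.0; -42.0 -9.0; -50.0 -13.0; -57.0 -18.0; -64.0 -23.0; -71.0 -29.0; -77.0 -36.0; -82.0 -43.0; -87.0 -50.0; -91.0 -58.0; -94.0 -66.0; -97.0 -74.0; -98.0 -83.0; -100.0 -91.0; -100.0 -100.0;
```

move_arm --series '[[[-0.009,0,0],0],[[-0.017,-0.002,0],0],[[-0.026,-0.003,0],0],[[-0.034,-0.006,0],0],[[-0.042,-0.009,0],0],[[-0.05,-0.013,0],0],[[-0.057,-0.018,0],0],[[-0.064,-0.023,0],0],[[-0.071,-0.029,0],0],[[-0.077,-0.036,0],0],[[-0.082,-0.043,0],0],[[-0.087,-0.05,0],0],[[-0.091,-0.058,0],0],[[-0.094,-0.066,0],0],[[-0.097,-0.074,0],0],[[-0.098,-0.083,0],0],[[-0.1,-0.091,0],0],[[-0.1,-0.095,0],0],[[-0.1,-0.095,0],0]]'

```text
time: 10.1
position: [0.5353, -0.1685, 0.0845]
tool_rot: [3.134, 0.028, 0.296]
wrist_force: [-26.3, -14.3, 20.7]
finger_gap: 0.0185
finger_force: 21.1
```

```bash
python3 -c "
from h import *
where()"
```

```text
t 10.1 fixture xyz -0.09285554749067196 -0.09745963985709086 0.08453079535254025 force (-29.367456311597657-5.860599704899425j) 20.708978812996403 gap 0.018499501207439678 [3.13424222 0.02779849 0.29600079]
```

The grip has slid off-centre on the post (gap 18.5 mm). I'll open and re-seat.

move_arm --series '[[[0,0,0],0],[[0,0,0],0],[[0,0,0],0],[[0,0,0],0]]' --gripper -0.2

```text
time: 10.5
position: [0.5455, -0.1602, 0.0822]
tool_rot: [-3.14, 0.002, 0.301]
wrist_force: [-0.7, -0.2, 0.3]
finger_gap: 0.0468
finger_force: 0.0
```

```bash
python3 -c "
from h import *
where()
d=cam('side');np.savez('s4.npz',**d);cv2.imwrite('pics/s4.png',cv2.resize(d['frame'],None,fx=4,fy=4,interpolation=2)[760:1280,1000:1680])"
```

```text
t 10.5 fixture xyz -0.08064486619144295 -0.09249490838704816 0.0822466360382635 force (-0.7435699055011444+0.05921957722368881j) 0.29509843337830977 gap 0.04677074417412683 [-3.14014659e+00  2.34855515e-03  3.00506432e-01]
```

View pics/s4.png

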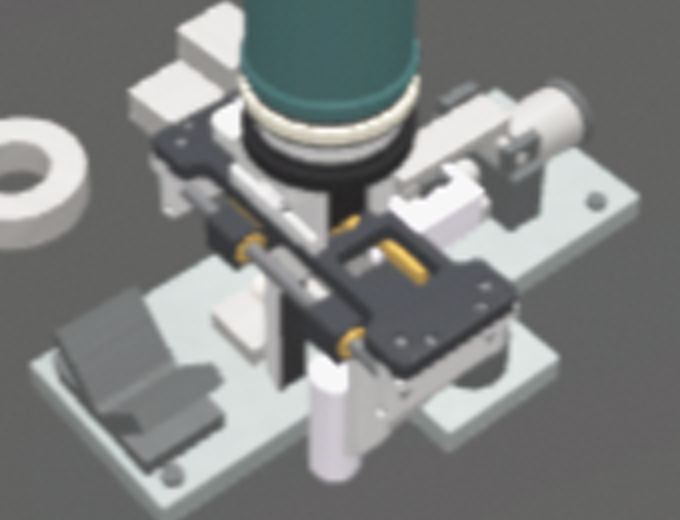

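The post is at crop (332,375), to the -x side between the open fingers, and the lever has swung most of the way. I'll lift clear and measure.

move_arm --series '[[[0,0,-0.04],0],[[0,0,-0.08],0],[[0,0,-0.12],0],[[0,0.05,-0.15],0],[[0,0.1,-0.15],0],[[0,0.15,-0.15],0],[[0,0.2,-0.15],0],[[0,0.2,-0.15],0],[[0,0.2,-0.15],0],[[0,0.2,-0.15],0]]'

```text
time: 11.55
position: [0.6059, -0.3501, 0.2333]
tool_rot: [-3.14, 0.0, 0.302]
wrist_force: [-0.3, -0.5, -0.0]
finger_gap: 0.0563
finger_force: 0.0
```

```bash
python3 -c "
from h import *
where()
d=cam('side');np.savez('s5.npz',**d)
e=cam('top');np.savez('t5.npz',**e)
a=cv2.resize(d['frame'],None,fx=4,fy=4,interpolation=2)[860:1280,1000:1400]
b=cv2.resize(e['frame'],None,fx=4,fy=4,interpolation=2)[660:1080,1300:1700]
cv2.imwrite('pics/p5.png',np.hstack([a,b]))"
```

```text
t 11.55 fixture xyz -0.07921517378050502 -0.29174266284744305 0.23325276751012372 force (-0.41494330878822916-0.3488666697257795j) -0.040855136403415954 gap 0.05629813209749553 [-3.14031036e+00  3.42018976e-04  3.01657938e-01]
```

View pics/p5.png

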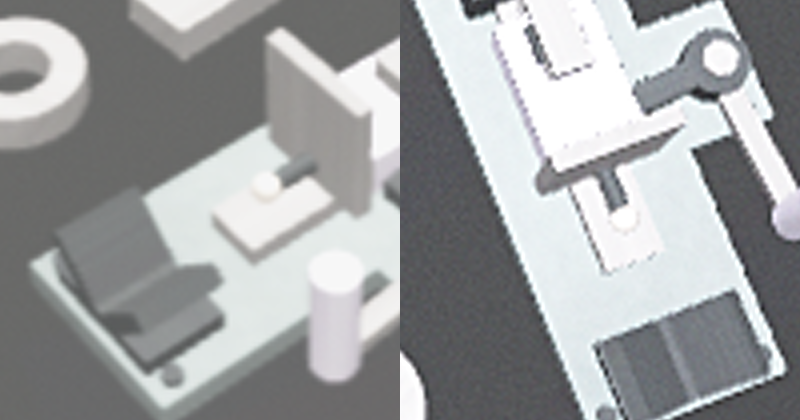

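The post top is at crop (335,273) in the left half, which is side pixel (333.4,282.9). In the right half the clamp nose appears to touch, or nearly touch, the slide side.

```bash
python3 -c "
from h import *
d=dict(np.load('s5.npz'));F=np.load('fix.npz')
P=ray(d,[[333.4,282.9]],.096)[0];q=(P[0]+1j*P[1]-F['o'])*np.exp(-1j*F['y'])
print(q,np.degrees(np.arctan2(-(q.real-.02),-(q.imag+.088))))
shift(-.08,-.155,.20)"
```

```text
(-0.07869369570967649-0.09624118718133624j) 85.22672303569813
shift mm [  -0.9 -136.2   34.4] roll deg 0.11
```

move_arm --series '[[[-0.001,-0.04,0.01],0],[[-0.001,-0.08,0.02],0],[[-0.001,-0.12,0.03],0],[[-0.001,-0.136,0.034],0],[[-0.001,-0.136,0.034],0],[[-0.001,-0.136,0.034],0],[[-0.001,-0.136,0.07],0],[[-0.001,-0.136,0.11],0],[[-0.001,-0.136,0.153],0],[[-0.001,-0.136,0.153],0],[[-0.001,-0.136,0.153],0],[[-0.001,-0.146,0.153],0],[[-0.001,-0.156,0.153],0],[[-0.001,-0.163,0.153],0],[[-0.001,-0.166,0.153],0],[[-0.001,-0.169,0.153],0],[[-0.001,-0.172,0.153],0],[[-0.001,-0.172,0.153],0]]' --gripper 1

```text
time: 13.45
position: [0.554, -0.1873, 0.0807]
tool_rot: [3.141, -0.0, 0.301]
wrist_force: [-0.3, 0.0, -0.1]
finger_gap: 0.0004
finger_force: 0.0
```

```bash
python3 -c "
from h import *
where()"
```

```text
t 13.45 fixture xyz -0.08057677377535943 -0.12091844691081183 0.08066417114623553 force (-0.24739573924171265+0.10351085876282878j) -0.12965189353666084 gap 0.0004175510978682133 [ 3.14116658e+00 -1.31361810e-04  3.00697227e-01]
```

move_arm --series '[[[0,-0.002,0],0],[[0,-0.004,0],0],[[0,-0.006,0],0],[[0,-0.008,0],0],[[0,-0.01,0],0],[[0,-0.012,0],0],[[0,-0.012,0],0],[[0,-0.012,0],0]]'

```text
time: 14.25
position: [0.5514, -0.18, 0.0806]
tool_rot: [3.133, -0.0, 0.299]
wrist_force: [1.6, -11.0, -3.8]
finger_gap: 0.0001
finger_force: 5.8
```

```bash
python3 -c "
from h import *
where()"
```

```text
t 14.25 fixture xyz -0.0808901427393631 -0.11321740961739919 0.08063491400181821 force (-1.7572355014333043-10.963784346966152j) -3.782081299496066 gap 7.421694130786802e-05 [ 3.13286279e+00 -4.67897113e-04  2.99089992e-01]
```

move_arm --series '[[[0,-0.002,0],0],[[0,-0.004,0],0],[[0,-0.006,0],0],[[0,-0.006,0],0],[[0,-0.006,0],0]]'

```text
time: 14.75
position: [0.5514, -0.1799, 0.0809]
tool_rot: [3.121, -0.002, 0.297]
wrist_force: [7.0, -24.2, -9.3]
finger_gap: 0.0003
finger_force: 12.3
```

```bash
python3 -c "
from h import *
where()"
```

```text
t 14.75 fixture xyz -0.08089674988659257 -0.11302560074128103 0.0808728891367142 force (-0.5032638572599968-25.203435358324878j) -9.254339116782013 gap 0.0002877922771062346 [ 3.12128517e+00 -1.88597466e-03  2.97176253e-01]
```

The push stalled at the end stop, with 25 N and no motion. I'll back off, lift and verify.

move_arm --series '[[[0,0.004,0],0],[[0,0.01,0],0],[[0,0.02,0],0],[[0,0.04,0],0],[[0,0.04,0],0],[[0,0.04,-0.04],0],[[0,0.04,-0.08],0],[[0,0.04,-0.12],0],[[0,0.08,-0.15],0],[[0,0.12,-0.15],0],[[0,0.16,-0.15],0],[[-0.03,0.2,-0.15],0],[[-0.06,0.24,-0.15],0],[[-0.06,0.24,-0.15],0],[[-0.06,0.24,-0.15],0],[[-0.06,0.24,-0.15],0]]'

```text
time: 16.35
position: [0.563, -0.4156, 0.2305]
tool_rot: [-3.14, -0.001, 0.302]
wrist_force: [-0.3, 0.1, 0.5]
finger_gap: 0.0007
finger_force: 0.0
```

```bash
python3 -c "
from h import *
where()
d=cam('side');e=cam('top')
a=cv2.resize(d['frame'],None,fx=4,fy=4,interpolation=2)[860:1280,1000:1400]
b=cv2.resize(e['frame'],None,fx=2.4,fy=2.4,interpolation=2)[300:720,600:1000]
np.savez('s6.npz',**d)
cv2.imwrite('pics/p6.png',np.hstack([a,b]))"
```

```text
t 16.35 fixture xyz -0.1395861579751868 -0.3416325025870056 0.23045371296354009 force (-0.23545288165118503+0.2181469565510436j) 0.5401136647919859 gap 0.0007453868257410042 [-3.14038013e+00 -6.32554870e-04  3.02033102e-01]
```

View pics/p6.png

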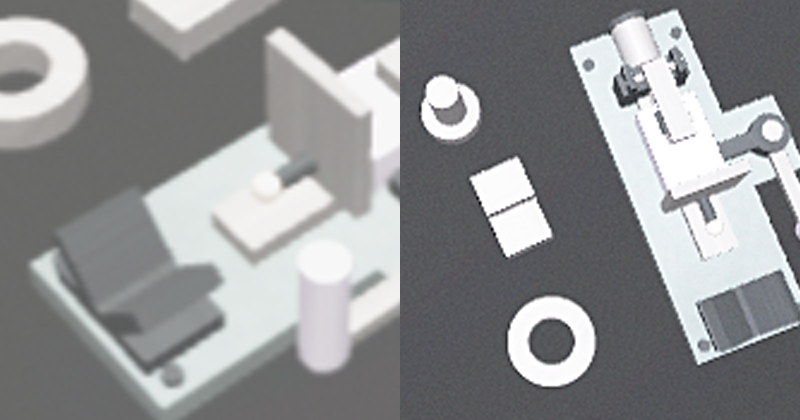

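The side half shows the post top now at (325,262), moved on to the end-stop position, and the slide still retracted. The top half shows the nose against the slide and the ring, block and shaft undisturbed.

```bash
python3 -c "
from plant import robot
print(robot.finish_job())"
```

```text
the job is handed in; nothing more can be done
None
```

The slide is latched back by the pawl and the lock lever is at its end stop. The loose parts were not moved, the arm is clear of everything, and the job was handed in at about 16.5 s; my grip slipped on the lever post partway, so I finished the swing by pushing it.

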